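# Load the sanding fixture, aim the dust nozzle and purge the extractor

## Robot

A 6-joint arm with a two-finger parallel gripper is mounted at the origin on the work surface. World frame = base frame: x ahead of the robot, y to its left, z up, the work surface at z = 0. Lengths are in mm, angles in rad, forces in N, time in s.
With the tool pointing down it reaches from about 300 to 775 mm from the base axis. Payload 14.6 kg.
Tool frame: the origin (TCP) lies at the very end of the fingers, on their centre line; the grasp point (between the pads) lies 19 mm behind it; z points along the fingers, y is the line along which they close (so a half turn about z gives the same grasp; the last joint's range is limited). The gripper opens to 94 mm and grips with 3 to 60 N. Pads are 16 mm wide; open, the fingers measure 119 mm over their backs; the gripper's body (75 mm by 177 mm) begins 78 mm behind the grasp point.
Start: joints at [1.067, 0.3, 1.521, -0, 1.321, -0.067], TCP at [232.669, 498.352, 205.446] pointing down, gripper open.
Joint ranges: [-3.03, 3.03], [-0.79, 2.21], [0.23, 2.52], [-1.04, 4.18], [0, 3.07], [-2.55, 2.55]. Speed limits (rad/s): [2.22, 2.22, 2.57, 3.14, 3.14, 3.14].

## Interface

Orientations are given as [roll, pitch, yaw] about the fixed x, y, z axes, in that order (R = Rz(yaw) Ry(pitch) Rx(roll)).
In Python, from cell import manip, optics gives the robot as it stands.
- The arm moves only by the shell command python3 -m crank 'ROWS' [FORCE]. ROWS is JSON, a list of rows, each a list of 7 numbers: the opening in per cent of the stroke, from 0 (shut) to 100 (fully open), then the shift along the tool's x, y, z in mm, then the turn, a rotation vector about the tool's x, y, z in rad. A call has 1 to 10 rows; each row is the pose to reach, as a shift and turn from the pose commanded when the call began, along the tool's axes at that moment; what a row does not reach only later rows make up. A row lasts 1/10 s, in which the tool goes at most 50 mm and 8.59 degrees, less where a joint would pass 70% of its speed; a pose out of reach is approached as far as the arm can. A call with a gripper value outside its range is refused whole. The fingers move at their own pace and stop on an object; FORCE is the grip in N (left out, the last holds). Time passes only in rows, so rows that repeat a pose let the fingers close. It gives the time, the measured TCP pose, the force, the opening and the grip force at its end, in the units of the state.
- manip.read_state(): the state, without advancing time (a new reading comes with each control period).
- optics.camera(name): name is "scene" or "top" or "wrist"; returns (picture, depth): 420x560x3 uint8, red, green, blue; 420x560 float32, mm along the optical axis (not along the pixel's ray), 0 where there is no reading.
- optics.calibration(name): a dict with "camera_matrix" (3x3 intrinsics, pixels), "R" (3x3) and "t" (3): a world point X has camera coordinates R X + t. Camera axes: x right, y down, z forward; pixel columns grow to the right and rows downward; lengths in mm; the calibration is good to about 2 mm. A picture is of the moment at which its call begins: read the wrist's pose just before it. calibration takes no time and is no camera call; for the wrist camera it gives the pose at the moment of the call.
- manip.sign_off(): hands the job in; it is judged then, once.
The state is a dict: "clock": time; "joints": joint angles; "qd": joint speeds; "effort": joint torques, N m; "eef_pos": TCP position; "eef_rot": TCP orientation; "wrist_force": force on the tool from outside, world axes, zero at the start; "moment": the same for the moment, N m; "finger_gap": finger opening in mm; "finger_force": force on a finger pad.
Only numpy, scipy, OpenCV 4.12 (cv2) and the standard library are available. Lean on these libraries where they do the work, as an engineer would, in place of code of your own. Each camera call takes 0.05 s, during which the arm holds its last target. There are 200 camera calls.

## Task

Take the oblong wooden blank out of the rack, set it down upright on the square rubber mat and let go, then take it again the other way, across its narrower width, and stand it, without dropping it, fully down and centred between the two aluminium jaws of the sanding fixture. Next swing the friction-held dust nozzle by its upright handle until it points straight at the middle of the blank, and let go of it. Only when both are right, hold the round jog button on the grey control box fully down for at least two seconds without a break, then release it, leaving the other things on the bench where they are.

Things in the scene. Friction and masses are not known exactly. Their poses are not given: they have to be found in the camera images.
- blank: Oblong wooden block, 60 mm (its x) by 38 mm (its y) by 60 mm high, about 100 g; origin at the centre of its underside, z up. It starts upright in one of the three bays of the rack, with its 60 mm length along the bay.
- rack: Fixed plywood rack, 50 (x) by 156 mm (y), floor 8 mm thick; walls 6 mm thick, 46 mm long (x), tops 72 mm above the bench, make three bays 43 mm wide at y = -49, 0, +49 mm, open on top and at both x ends. Walls stand 4 mm above the blank, so there it can only be gripped on its end faces (60 mm apart), which stick out 7 mm past the walls. Origin: centre of underside.
- mat: Square black rubber mat fixed to the bench, 110 by 110 by 3 mm; origin at the centre of its underside.
- nest: Fixed sanding fixture: steel plate 140 (x) by 50 by 8 mm, two upright aluminium jaws 16 mm thick, 30 mm wide (y), tops 68 mm above the bench, inner faces at x = -34 and +34 mm. The blank stands on the plate over the origin, its 60 mm length along x (either way round), underside 8 mm above the bench; the jaws are as high, so there it is gripped across its 38 mm. Origin: centre of underside.
- nozzle_pivot (a point): On the vertical axis of the post that carries the dust nozzle arm, at the top of the post's bolt, 126 mm above the bench. Post foot 96 mm across.
- nozzle (a joint): Angle of the nozzle arm about the vertical post (rad), growing counter-clockwise seen from above, from -1.7 to 1.1; no spring: friction (about 0.25 N m, some 2 N at the handle) holds it where it is left. The zero direction turns with the fixed post, so read the pointing direction from pivot and tip.
- nozzle_grip (a point): On the axis of the upright black handle on the nozzle arm, 130 mm from the pivot axis, 140 mm above the bench. The handle is a cylinder 22 mm across from 110 to 160 mm above the bench; the arm under it is 22 mm wide.
- nozzle_tip (a point): Centre of the nozzle's mouth, 192 mm from the pivot axis, 102 mm above the bench; its x axis is the way the nozzle points, radially out from the pivot, z up. The mouth is 48 mm across and passes above the fixture and the blank.
- box: Grey control box fixed to the bench, 90 (x) by 130 (y) by 50 mm high; the round jog button is on its top at y = -30 mm; a rotary switch, not needed, is at y = +33 mm, up to 68 mm above the bench. Origin at the centre of its underside.
- jog_top (a point): Centre of the top face of the round black jog button, 28 mm across, pressed straight down.
- jog (a joint): Travel of the jog button (m): 0 released, 0.006 fully down; sprung, about 5 N when fully down.
- round_blank: Bystander: round wooden blank, 38 mm across, 55 mm high, in another bay of the rack; origin at the centre of its underside.
- square_blank: Bystander: square wooden blank, 38 by 38 by 45 mm high, in another bay of the rack; origin at the centre of its underside.
- tin: Bystander: metal wax tin, 70 mm across, 50 mm high.
- glue: Bystander: white glue bottle, 56 mm across, 160 mm high.
- gouge: Bystander: lying hand tool with a dark wooden handle, 220 mm long.
- mallet: Bystander: lying hammer with a wooden handle.
- sander: Bystander: cork sanding block, 60 by 100 by 28 mm.
Mind the look-alikes: they are no part of the job. Leave any purple look-alike of the blank alone.

How it is judged:
By the outcome, as a careful person would: the job done as asked, in the order asked, and still so for the second after the job is handed in, with the robot touching nothing.
It also fails if it takes over 72 s, if anything falls off the work surface, if the arm or the gripper's body presses on something with over 40 N, if the wrist force passes 120 N, or if a joint passes its speed limit or range.

## Working session

There is one attempt and no reset: what is moved stays moved. The work goes in short steps, Python scripts to look and compute and a shell command to move; the robot and the scene stay as the last step left them, time stands still between calls to the robot, and variables do not carry over. Pictures are saved under pics/ and viewed, at most 10 in all, crops included, and the job is handed in when it is done.

```bash
ls; mkdir -p pics; cat > h.py <<'E'
import numpy as np, cv2
from cell import manip, optics
from scipy.spatial.transform import Rotation as Ro
def ray(c,px,z):
    K,R,t=[np.array(c[k],float) for k in("camera_matrix","R","t")]
    d=R.T@np.linalg.inv(K)@np.array([px[0],px[1],1.]); o=-R.T@t
    return o+d*(z-o[2])/d[2]
def cloud(c,dep):
    K,R,t=[np.array(c[k],float) for k in("camera_matrix","R","t")]
    v,u=np.mgrid[:dep.shape[0],:dep.shape[1]]
    p=np.stack([u,v,np.ones_like(u)],-1)@np.linalg.inv(K).T*dep[...,None]
    return (p-t)@R
def proj(c,X):
    K,R,t=[np.array(c[k],float) for k in("camera_matrix","R","t")]
    p=K@(R@np.array(X,float)+t); return p[:2]/p[2]
def move_to(pos,rotT=None):
    s=manip.read_state(); R=Ro.from_euler('xyz',s['eef_rot'])
    return R.inv().apply(np.array(pos)-s['eef_pos'])
E
python3 - <<'E'
from h import *
s=manip.read_state(); print({k:np.round(v,3).tolist() for k,v in s.items()})
for n in("top","scene"):
    c=optics.calibration(n); p,d=optics.camera(n); np.savez(f'pics/{n}0.npz',p=p,d=d)
    cv2.imwrite(f'pics/{n}0.png',p[...,::-1])
    print(n,np.round(-np.array(c["R"]).T@c["t"],1), np.round(c["camera_matrix"],1).tolist(),np.round(c["R"],2).tolist())
E
```

```text
pics
{'clock': 0.0, 'joints': [1.067, 0.3, 1.522, -0.0, 1.321, -0.067], 'qd': [-0.003, 0.0, 0.001, 0.0, -0.001, -0.002], 'effort': [-0.004, -53.182, -35.273, 0.071, 0.024, -0.0], 'eef_pos': [232.55, 498.111, 204.874], 'eef_rot': [-3.14, -0.0, 2.705], 'wrist_force': [-0.096, -0.303, 0.148], 'moment': [0.03, 0.02, -0.02], 'finger_force': 0.0, 'finger_gap': 93.909}
top [ 289.8   23.5 1431.9] [[454.8, 0.0, 281.7], [0.0, 454.8, 211.1], [0.0, 0.0, 1.0]] [[-0.02, -1.0, 0.01], [-0.98, 0.02, -0.18], [0.18, -0.01, -0.98]]
scene [1038.3  612.4  909.2] [[425.3, 0.0, 283.2], [0.0, 425.3, 209.8], [0.0, 0.0, 1.0]] [[-0.75, 0.66, -0.01], [0.48, 0.54, -0.69], [-0.45, -0.52, -0.73]]
```

View pics/top0.png

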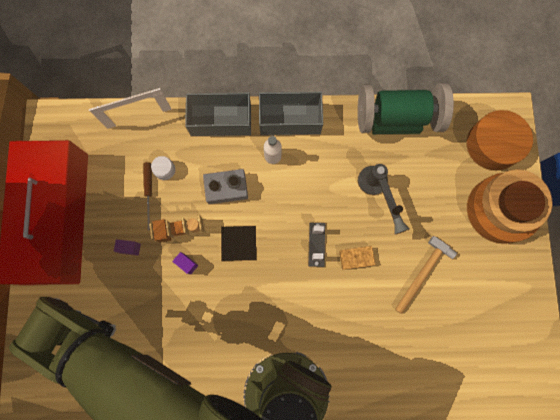

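View pics/scene0.png

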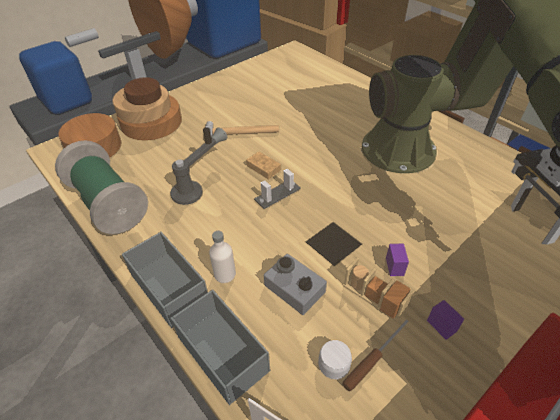

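The top view shows the rack at (178,227), mat (238,243), nest (318,244), box (225,185), nozzle pivot (380,172), handle (397,211) and tip (402,228). These could be taken for the blank: the rack's left bay (161,229), middle bay (180,227) and right bay (195,224), plus the purple ones at (127,247) and (185,263). The left bay holds the largest piece. I'll check that in a close crop.

```bash
python3 - <<'E'
from h import *
z=np.load('pics/top0.npz');p=z['p'];zs=np.load('pics/scene0.npz')
c=optics.calibration('top');P=cloud(c,z['d'])
a=cv2.resize(p[205:270,140:270],None,fx=6,fy=6,interpolation=cv2.INTER_CUBIC)[:,:,::-1]
b=zs['p'][245:325,330:420]; b=cv2.resize(b,None,fx=2.4,fy=2.4,interpolation=cv2.INTER_CUBIC)[:,:,::-1]
o=np.zeros((390+200,780,3),np.uint8);o[:390]=a;o[390:390+192,:216]=b
n=zs['p'][165:210,240:310];n=cv2.resize(n,None,fx=4,fy=4,interpolation=cv2.INTER_CUBIC)[:,:,::-1];o[390:570,230:510]=n
cv2.imwrite('pics/crop1.png',o)
for nm,u,v in[('rackL',161,229),('rackM',180,227),('rackR',195,224),('mat',238,243),('nest',318,244),('jawT',320,230),('jawB',318,258),('box',225,185),('pivot',380,171),('handle',396,210),('tip',402,228),('btnA',214,185),('btnB',234,181),('purple',185,263)]:
    print(nm,np.round(P[v,u]))
hsv=cv2.cvtColor(p,cv2.COLOR_RGB2HSV)
def rect(m,nm):
    pts=P[m][:,:2].astype(np.float32); print(nm,len(pts),cv2.minAreaRect(pts),P[m][:,2].min())
reg=np.zeros(p.shape[:2],bool);reg[220:268,215:262]=1
m=reg&(p.max(2)<60); v,u=np.nonzero(m)
pts=np.array([ray(c,(x,y),3)[:2] for x,y in zip(u,v)],np.float32);print('mat',cv2.minAreaRect(pts))
reg[:]=0;reg[160:215,195:255]=1
rect(reg&(abs(P[...,2]-50)<6),'boxtop')
reg[:]=0;reg[205:250,140:212]=1
for lo,hi in((55,64),(64,80),(40,52)):
    m=reg&(P[...,2]>lo)&(P[...,2]<hi); rect(m,f'rack{lo}')
reg[:]=0;reg[215:275,300:335]=1
rect(reg&(abs(P[...,2]-68)<7),'jaws'); rect(reg&(abs(P[...,2]-8)<4),'plate')
E
```

```text
rackL [495. 371.  69.]
rackM [502. 317.  55.]
rackR [509. 270.  62.]
mat [455. 145.   7.]
nest [ 447. -107.    7.]
jawT [ 483. -109.   65.]
jawB [ 398. -100.   69.]
box [634. 182.  46.]
pivot [ 649. -289.  123.]
handle [ 524. -320.  155.]
tip [ 476. -342.  127.]
btnA [629. 213.  66.]
btnB [635. 149.  90.]
purple [391. 298.  63.]
mat ((455.4961242675781, 143.45654296875), (105.39759826660156, 104.68243408203125), 0.7712095379829407)
boxtop 895 ((632.4781494140625, 183.05648803710938), (91.6462631225586, 129.54629516601562), 6.8314208984375) 44.007854596279365
rack55 198 ((495.0237121582031, 326.65673828125), (60.60749816894531, 149.26431274414062), 2.2653939723968506) 55.05810174770435
rack64 399 ((500.14666748046875, 328.7991943359375), (59.971885681152344, 154.02896118164062), 8.5858736038208) 64.04035204400562
rack40 122 ((503.38690185546875, 327.1665344238281), (59.36894226074219, 149.16448974609375), 12.697793006896973) 40.01599765241243
jaws 112 ((446.33258056640625, -101.69430541992188), (27.791004180908203, 100.46451568603516), 85.90644836425781) 61.06629329391287
plate 503 ((447.4056091308594, -103.74858093261719), (107.1097183227539, 186.86349487304688), 88.46517181396484) 4.006665039172967
```

View pics/crop1.png

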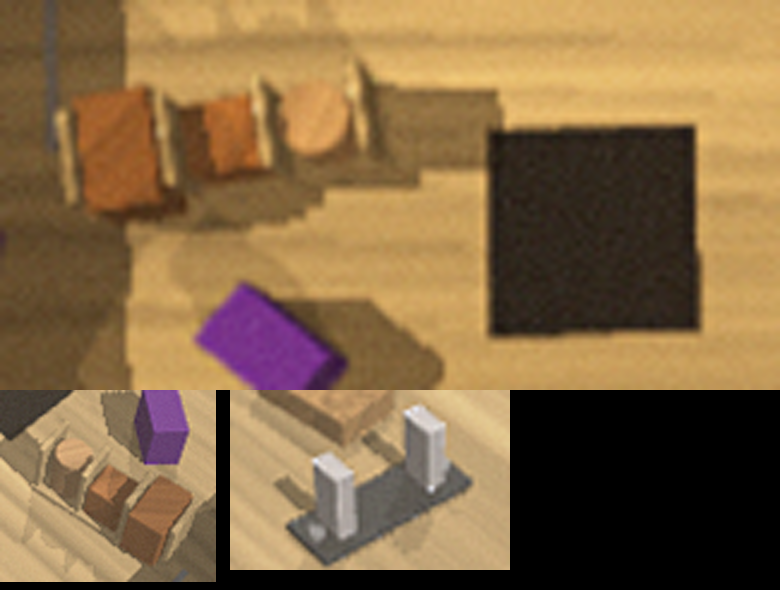

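Left bay (crop about (118,150)) holds the oblong orange-brown block filling the bay's length. The middle is the small square and the right is the round. The choice is the left bay, yaw about +8°. Next I'll move above it for a close wrist look.

```bash
python3 - <<'E'
from h import *
print(move_to([480,365,260]))
E
```

```text
[-280.52389728  -16.02629647  -55.05246654]
```

```bash
python3 -m crank '[[100,-35,-2,-20,0,0,0.14],[100,-80,-5,-40,0,0,0.28],[100,-125,-8,-55,0,0,0.42],[100,-170,-11,-55,0,0,0.56],[100,-215,-14,-55,0,0,0.7],[100,-255,-15,-55,0,0,0.84],[100,-280,-16,-55,0,0,0.985],[100,-280,-16,-55,0,0,0.985],[100,-280,-16,-55,0,0,0.985],[100,-280,-16,-55,0,0,0.985]]' 30
python3 - <<'E'
from h import *
s=manip.read_state();c=optics.calibration('wrist');p,d=optics.camera('wrist');np.savez('pics/w1.npz',p=p,d=d)
print(np.round(s['eef_pos'],1),np.round(s['eef_rot'],3),np.round(s['joints'],2));print(np.round(-np.array(c["R"]).T@c["t"],1),np.round(c['R'],2).tolist())
cv2.imwrite('pics/w1.png',p[...,::-1])
P=cloud(c,d); print(np.round(P[::60,::80],0).tolist())
E
```

```text
clock: 1.1
eef_pos: [478.7, 366.0, 260.4]
eef_rot: [-3.141, -0.0, 1.723]
wrist_force: [-0.0, 1.0, -0.3]
finger_gap: 93.9
finger_force: 0.0
[478.7 366.  260.4] [-3.141 -0.     1.723] [0.59 0.39 1.28 0.   1.48 0.44]
[468.3 432.8 439.4] [[0.99, 0.15, -0.0], [0.15, -0.96, 0.23], [0.03, -0.23, -0.97]]
[[[81.0, 548.0, -0.0], [184.0, 563.0, 1.0], [285.0, 579.0, 0.0], [387.0, 595.0, -1.0], [489.0, 610.0, 0.0], [591.0, 626.0, -1.0], [680.0, 630.0, 23.0]], [[78.0, 475.0, 2.0], [183.0, 491.0, -0.0], [289.0, 507.0, 0.0], [396.0, 524.0, 1.0], [502.0, 540.0, -1.0], [608.0, 557.0, -1.0], [714.0, 573.0, 0.0]], [[71.0, 396.0, -1.0], [182.0, 413.0, -0.0], [294.0, 430.0, 2.0], [404.0, 447.0, -2.0], [516.0, 464.0, -1.0], [627.0, 481.0, -0.0], [738.0, 498.0, -2.0]], [[67.0, 310.0, 1.0], [183.0, 327.0, 1.0], [298.0, 345.0, -0.0], [415.0, 363.0, 0.0], [521.0, 389.0, 67.0], [648.0, 399.0, -1.0], [763.0, 416.0, -1.0]], [[60.0, 215.0, 1.0], [182.0, 233.0, 0.0], [304.0, 252.0, 0.0], [426.0, 271.0, 2.0], [548.0, 289.0, -1.0], [670.0, 308.0, -1.0], [792.0, 327.0, -1.0]], [[413.0, 390.0, 381.0], [427.0, 389.0, 376.0], [444.0, 390.0, 373.0], [468.0, 433.0, 439.0], [483.0, 396.0, 373.0], [502.0, 399.0, 373.0], [520.0, 403.0, 375.0]], [[412.0, 375.0, 381.0], [428.0, 374.0, 378.0], [316.0, 35.0, 1.0], [452.0, 57.0, 1.0], [587.0, 77.0, -0.0], [721.0, 98.0, 1.0], [523.0, 388.0, 377.0]]]
```

View pics/w1.png

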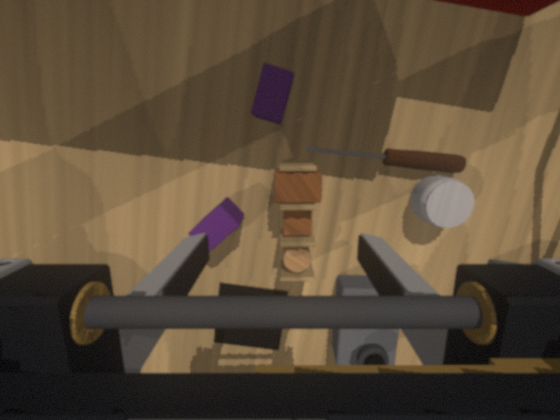

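The wrist view shows the blank at (298,187), the square at (297,223), the round at (297,260), purple at (272,92) and (217,223), the tin at (443,200) and the gouge. I'll measure the blank's top from depth and colour.

```bash
cat >> h.py <<'E'
def toprect(P,reg,lo,hi):
    m=np.zeros(P.shape[:2],np.uint8); a,b,c2,d2=reg
    m[b:d2,a:c2]=((P[b:d2,a:c2,2]>lo)&(P[b:d2,a:c2,2]<hi))
    return m.astype(bool)
def rect(P,m):
    return cv2.minAreaRect(P[m][:,:2].astype(np.float32)), len(P[m]), P[m][:,2].mean()
E
python3 - <<'E'
from h import *
z=np.load('pics/w1.npz');p=z['p'];P=cloud(optics.calibration('wrist'),z['d'])
m=toprect(P,(260,160,335,215),64,76); print('all',rect(P,m))
hsv=cv2.cvtColor(p,cv2.COLOR_RGB2HSV)
print(hsv[187,298],hsv[168,298],hsv[206,298])
s=m&(hsv[...,1]>hsv[187,298][1]-35); s=cv2.morphologyEx(s.astype(np.uint8),cv2.MORPH_OPEN,np.ones((5,5)))>0
print('blank',rect(P,s)); v,u=np.nonzero(s);print(u.min(),u.max(),v.min(),v.max())
# walls
w=toprect(P,(260,160,335,285),70,76); print('walls',rect(P,w))
for y in range(165,212,5): 
    print(y,[int(x) for x in P[y,270:330:5,2]], hsv[y,298])
E
```

```text
all (((495.08233642578125, 375.68743896484375), (59.247886657714844, 54.69171142578125), 9.259393692016602), 1855, np.float64(68.48457410329974))
[ 13 151 113] [ 17 112 128] [ 18 106 128]
blank (((495.2217102050781, 375.5116882324219), (58.94035339355469, 38.606876373291016), 8.327606201171875), 1418, np.float64(67.76702465489753))
274 321 172 202
walls (((502.4973449707031, 327.3423156738281), (45.765953063964844, 151.79910278320312), 9.156031608581543), 685, np.float64(71.85102879213926))
165 [0, 0, 60, 60, 60, 64, 63, 62, 62, 62, 0, 0] [ 18 108 123]
170 [0, 38, 71, 72, 72, 72, 72, 72, 71, 70, 0, 0] [ 17 107 112]
175 [0, 66, 68, 67, 68, 67, 68, 67, 67, 67, 67, 0] [ 13 157 112]
180 [0, 68, 66, 67, 68, 68, 66, 69, 68, 68, 67, 0] [ 13 153 113]
185 [2, 66, 67, 66, 67, 67, 67, 69, 68, 68, 66, 0] [ 12 147 116]
190 [0, 68, 66, 67, 68, 67, 67, 69, 67, 67, 68, 0] [ 13 148 114]
195 [1, 68, 67, 66, 67, 69, 68, 67, 69, 68, 66, 0] [ 13 146 117]
200 [0, 68, 69, 68, 68, 68, 67, 68, 67, 66, 68, -1] [ 13 149 118]
205 [0, 0, 70, 71, 71, 70, 72, 69, 73, 71, 0, 0] [ 17 107 122]
210 [-1, 0, 8, 52, 52, 53, 53, 54, 51, -1, 0, 0] [ 16 120  98]
```

```bash
python3 - <<'E'
from h import *
print(move_to([495,375.6,90]),move_to([495,375.6,22]))
E
```

```text
[  6.89571148  17.57591214 170.56401292] [  6.88959509  17.57928924 238.56401256]
```

```bash
python3 -m crank '[[100,3,9,40,0,0,0],[100,6.9,17.6,80,0,0,0],[100,6.9,17.6,120,0,0,0],[100,6.9,17.6,155,0,0,0],[100,6.9,17.6,185,0,0,0],[100,6.9,17.6,205,0,0,0],[100,6.9,17.6,220,0,0,0],[100,6.9,17.6,231,0,0,0],[100,6.9,17.6,238,0,0,0],[100,6.9,17.6,238,0,0,0]]' 30
```

```text
clock: 2.15
eef_pos: [495.8, 374.9, 22.1]
eef_rot: [-3.141, 0.0, 1.72]
wrist_force: [-0.1, -0.3, 0.8]
finger_gap: 94.0
finger_force: 0.0
```

```bash
python3 -m crank '[[60,0,0,0,0,0,0],[60,0,0,0,0,0,0],[60,0,0,0,0,0,0],[55,0,0,0,0,0,0],[55,0,0,0,0,0,0],[50,0,0,0,0,0,0],[50,0,0,0,0,0,0],[50,0,0,0,0,0,0]]' 30
```

```text
clock: 2.95
eef_pos: [496.1, 374.9, 22.7]
eef_rot: [3.141, -0.0, 1.72]
wrist_force: [-1.0, -1.1, 3.7]
finger_gap: 60.0
finger_force: 30.0
```

```bash
python3 -m crank '[[50,0,0,-6,0,0,0],[50,0,0,-20,0,0,0],[50,0,0,-45,0,0,0],[50,0,0,-75,0,0,0],[50,0,0,-105,0,0,0],[50,0,0,-118,0,0,0],[50,0,0,-118,0,0,0],[50,0,0,-118,0,0,0]]' 30
python3 - <<'E'
from h import *
s=manip.read_state();print(s['finger_gap'])
d=move_to([455.5,143.5,140]);print(d, 'turn', s['eef_rot'][2]-(np.pi/2-0.08))
p,_=optics.camera('scene');cv2.imwrite('pics/s2.png',p[...,::-1])
E
```

```text
clock: 3.75
eef_pos: [495.6, 374.6, 139.4]
eef_rot: [-3.14, 0.001, 1.72]
wrist_force: [0.3, 0.3, -0.8]
finger_gap: 59.7
finger_force: 30.0
59.716333447072074
[-222.56878447  -73.98062846   -0.40349315] turn 0.22897977439308592
```

```bash
python3 -m crank '[[50,-20,-7,0,0,0,0],[50,-55,-18,0,0,0,0.05],[50,-95,-31,0,0,0,0.1],[50,-135,-45,0,0,0,0.15],[50,-175,-58,0,0,0,0.2],[50,-205,-68,0,0,0,0.23],[50,-222.5,-74,0,0,0,0.23],[50,-222.5,-74,0,0,0,0.23],[50,-222.5,-74,0,0,0,0.23]]' 30
python3 - <<'E'
from h import *
s=manip.read_state();print(s['eef_pos'],s['eef_rot'],s['finger_gap'],move_to([455.5,143.5,18]))
c=optics.calibration('wrist');p,d=optics.camera('wrist');np.savez('pics/w2.npz',p=p,d=d)
cv2.imwrite('pics/w2.png',p[...,::-1])
E
```

```text
clock: 4.7
eef_pos: [455.7, 144.0, 139.7]
eef_rot: [-3.14, 0.0, 1.489]
wrist_force: [0.9, 1.0, -1.1]
finger_gap: 60.0
finger_force: 30.0
[455.65487002 143.95676267 139.71657415] [-3.14036272e+00  2.43252047e-04  1.48925249e+00] 60.01527081900738 [-4.38251800e-01  3.25526949e-02  1.21716736e+02]
```

View pics/w2.png

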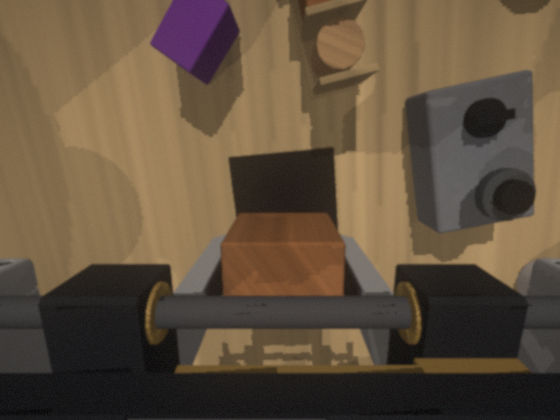

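Held upright over the mat. On the box, the jog button is the round one on a collar at (513,193); the rotary switch with pointer is at (485,117). Setting down.

```bash
python3 -m crank '[[50,-0.4,0,30,0,0,0],[50,-0.4,0,65,0,0,0],[50,-0.4,0,92,0,0,0],[50,-0.4,0,108,0,0,0],[50,-0.4,0,115,0,0,0],[50,-0.4,0,118,0,0,0],[50,-0.4,0,119.5,0,0,0],[50,-0.4,0,120.5,0,0,0],[50,-0.4,0,121.5,0,0,0],[50,-0.4,0,122,0,0,0]]' 30
python3 - <<'E'
from h import *
z=np.load('pics/w2.npz');p=z['p'];c=optics.calibration('wrist')
E
```

```text
clock: 5.75
eef_pos: [456.0, 143.5, 18.8]
eef_rot: [3.141, -0.0, 1.49]
wrist_force: [-1.0, -0.2, -2.3]
finger_gap: 59.7
finger_force: 30.0
```

```bash
python3 -m crank '[[50,0,0,0,0,0,0],[50,0,0,0.7,0,0,0],[50,0,0,0.7,0,0,0]]' 30; python3 -m crank '[[50,0,0,0.7,0,0,0],[50,0,0,0.7,0,0,0]]' 30
```

```text
clock: 6.05
eef_pos: [455.8, 143.4, 17.7]
eef_rot: [-3.142, 0.0, 1.49]
wrist_force: [0.4, 0.4, -1.3]
finger_gap: 60.1
finger_force: 30.0
clock: 6.25
eef_pos: [455.9, 143.4, 17.6]
eef_rot: [3.142, -0.0, 1.49]
wrist_force: [-4.7, -0.7, 10.0]
finger_gap: 59.8
finger_force: 30.0
```

Contact. Release, then lift clear.

```bash
python3 -m crank '[[70,0,0,-0.5,0,0,0],[90,0,0,-0.5,0,0,0],[100,0,0,-0.5,0,0,0],[100,0,0,-0.5,0,0,0],[100,0,0,-10,0,0,0],[100,0,0,-40,0,0,0],[100,0,0,-80,0,0,0],[100,0,0,-120,0,0,0],[100,0,0,-155,0,0,0],[100,0,0,-155,0,0,0]]' 30
python3 - <<'E'
from h import *
print(move_to([430,40,300]))
s=manip.read_state();c=optics.calibration('wrist');p,d=optics.camera('wrist');np.savez('pics/w3.npz',p=p,d=d);P=cloud(c,d)
cv2.imwrite('pics/w3.png',p[...,::-1])
hsv=cv2.cvtColor(p,cv2.COLOR_RGB2HSV)
m=(abs(P[...,2]-63)<4)&(abs(P[...,0]-455)<50)&(abs(P[...,1]-143)<50); print('blank',rect(P,m))
m=(abs(P[...,2]-50)<3)&(abs(P[...,0]-635)<70)&(abs(P[...,1]-180)<90); print('box',rect(P,m))
m=(P[...,2]>55)&(abs(P[...,0]-635)<40)&(abs(P[...,1]-150)<30); print('jog',m.sum(),np.percentile(P[m],[5,50,95],axis=0).round(1), rect(P,m))
E
```

```text
clock: 7.25
eef_pos: [457.5, 143.9, 177.1]
eef_rot: [3.134, -0.002, 1.49]
wrist_force: [0.0, -0.2, 0.1]
finger_gap: 93.6
finger_force: 0.0
[-105.44098799  -18.08620334 -123.26721967]
blank (((454.71441650390625, 144.265625), (37.647125244140625, 59.53261184692383), 85.8610610961914), 2180, np.float64(62.7438890302542))
box (((634.579833984375, 180.8800048828125), (89.69273376464844, 128.86770629882812), 7.0738983154296875), 8300, np.float64(49.482395173105296))
jog 1885 [[618.5 134.5  72.9]
 [632.6 153.7  80.3]
 [651.3 169.7  90.3]] (((638.767822265625, 151.48696899414062), (42.286197662353516, 44.07070541381836), 85.98570251464844), 1885, np.float64(82.8190045236114))
```

Blank stands upright on the mat at (455,144), released. Next I'll turn 90° and look at the nest and nozzle.

```bash
python3 -m crank '[[100,-20,-1,-10,0,0,0.14],[100,-45,-2,-25,0,0,0.28],[100,-70,-3,-40,0,0,0.42],[100,-100,-5,-50,0,0,0.56],[100,-130,-6,-60,0,0,0.7],[100,-160,-8,-70,0,0,0.84],[100,-190,-9,-80,0,0,0.98],[100,-215,-10,-83,0,0,1.12],[100,-235,-11,-83,0,0,1.26],[100,-246,-12,-83,0,0,1.4]]' 30
python3 -m crank '[[100,0,0,0,0,0,0.14],[100,0,0,0,0,0,0.17],[100,0,0,0,0,0,0.17],[100,0,0,0,0,0,0.17],[100,0,0,0,0,0,0.17]]'
python3 - <<'E'
from h import *
s=manip.read_state();c=optics.calibration('wrist');p,d=optics.camera('wrist');np.savez('pics/w4.npz',p=p,d=d,R=c['R'],t=c['t'],K=c['camera_matrix']);P=cloud(c,d)
cv2.imwrite('pics/w4.png',p[...,::-1]); print(s['joints'].__repr__() if 0 else np.round(s['joints'],2))
m=(abs(P[...,2]-68)<4)&(abs(P[...,0]-446)<70)&(abs(P[...,1]+102)<40); print('jaws',rect(P,m))
m=(abs(P[...,2]-8)<3.5)&(abs(P[...,0]-446)<90)&(abs(P[...,1]+102)<60); print('plate',rect(P,m))
m=(P[...,2]>90)&(P[...,2]<175)&(P[...,1]<-200); v,u=np.nonzero(m);print('noz',m.sum(), u.min() if m.sum() else 0)
E
```

```text
clock: 8.3
eef_pos: [423.3, -102.1, 254.0]
eef_rot: [-3.141, 0.002, 0.083]
wrist_force: [0.8, 0.5, 0.1]
finger_gap: 93.8
finger_force: 0.0
clock: 8.8
eef_pos: [423.9, -100.6, 254.9]
eef_rot: [-3.142, 0.0, -0.078]
wrist_force: [0.0, 0.0, 0.0]
finger_gap: 93.6
finger_force: 0.0
[-0.32  0.    1.75  0.    1.39  1.33]
jaws (((448.55645751953125, -103.94955444335938), (29.81143569946289, 99.16999816894531), 86.15653991699219), 657, np.float64(67.61911525279679))
plate (((448.51397705078125, -104.23961639404297), (49.410057067871094, 140.18960571289062), 86.6843032836914), 2593, np.float64(7.689744276998072))
noz 6056 464
```

View pics/w4.png

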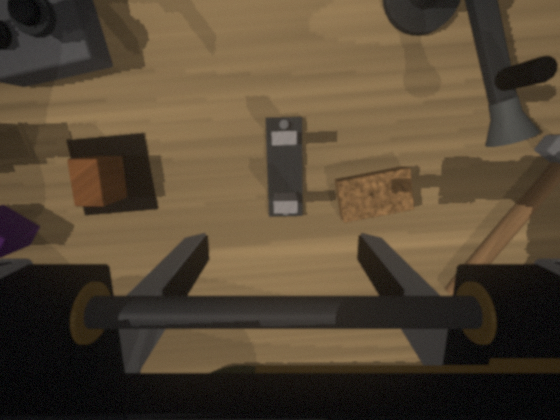

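Nest at (285,166), centred at about (448.5,-104.1) with yaw about -0.062. The blank is on the mat at (97,180). The nozzle's handle is at (525,72) and its mouth at (510,125).

```bash
python3 - <<'E'
from h import *
z=np.load('pics/w4.npz');P=cloud(dict(R=z['R'],t=z['t'],camera_matrix=z['K']),z['d'])
m=(abs(P[...,2]-63)<3)&(abs(P[...,0]-455)<50)&(abs(P[...,1]-143)<50); print('blank',rect(P,m))
print(move_to([455.5,143.7,100]),move_to([455.5,143.7,18]))
E
```

```text
blank (((455.86163330078125, 143.47166442871094), (39.16129684448242, 59.068450927734375), 86.04828643798828), 1462, np.float64(62.10178820303802))
[  12.39718222 -246.00516143  154.97139077] [  12.4087613  -246.00238911  236.97138991]
```

```bash
python3 -m crank '[[100,2,-35,10,0,0,0],[100,4,-80,25,0,0,0],[100,6,-125,45,0,0,0],[100,8,-170,70,0,0,0],[100,10,-210,95,0,0,0],[100,12,-236,120,0,0,0],[100,12.6,-246,140,0,0,0],[100,12.6,-246,150,0,0,0],[100,12.6,-246,150,0,0,0],[100,12.6,-246,150,0,0,0]]' 30
python3 - <<'E'
from h import *
print(move_to([455.8,143.5,18]))
E
```

```text
clock: 9.85
eef_pos: [456.6, 142.8, 105.9]
eef_rot: [-3.141, -0.001, -0.081]
wrist_force: [-0.4, 0.5, -0.1]
finger_gap: 94.1
finger_force: 0.0
[-0.9139262  -0.59866692 87.87387625]
```

```bash
python3 -m crank '[[100,-0.7,-0.6,25,0,0,0],[100,-0.7,-0.6,50,0,0,0],[100,-0.7,-0.6,70,0,0,0],[100,-0.7,-0.6,81,0,0,0],[100,-0.7,-0.6,86.5,0,0,0],[80,-0.7,-0.6,87.5,0,0,0],[60,-0.7,-0.6,87.5,0,0,0],[50,-0.7,-0.6,87.5,0,0,0],[45,-0.7,-0.6,87.5,0,0,0],[40,-0.7,-0.6,87.5,0,0,0]]' 30
python3 -m crank '[[30,0,0,0,0,0,0],[30,0,0,0,0,0,0],[30,0,0,0,0,0,0],[30,0,0,0,0,0,0],[30,0,0,0,0,0,0]]' 30
```

```text
clock: 10.85
eef_pos: [455.7, 144.1, 17.9]
eef_rot: [-3.141, -0.001, -0.08]
wrist_force: [0.2, 1.0, -0.5]
finger_gap: 57.6
finger_force: 0.0
clock: 11.35
eef_pos: [455.6, 144.0, 17.6]
eef_rot: [3.142, 0.0, -0.08]
wrist_force: [-1.1, 0.4, 1.1]
finger_gap: 37.8
finger_force: 30.0
```

```bash
python3 -m crank '[[30,0,0,-4,0,0,0],[30,0,0,-15,0,0,0],[30,0,0,-40,0,0,0],[30,0,0,-70,0,0,0],[30,0,0,-95,0,0,0],[30,0,0,-102,0,0,0],[30,0,0,-102,0,0,0],[30,0,0,-102,0,0,0]]' 30
python3 - <<'E'
from h import *
s=manip.read_state();print(s['finger_gap'],move_to([448.5,-104.1,120]))
c=optics.calibration('wrist');p,d=optics.camera('wrist');P=cloud(c,d)
np.savez('pics/w5.npz',p=p,d=d)
m=(abs(P[...,2]-165)<6)&(abs(P[...,0]-455)<50)&(abs(P[...,1]-143)<30); print('blank',rect(P,m)); v,u=np.nonzero(m); print(u.min(),u.max(),v.min(),v.max())
R=Ro.from_euler('xyz',s['eef_rot']); L=R.inv().apply(P[m]-s['eef_pos']); print(np.percentile(L,[0.5,2,50,98,99.5],axis=0).round(1))
E
```

```text
clock: 12.15
eef_pos: [455.1, 143.9, 118.6]
eef_rot: [3.141, 0.001, -0.08]
wrist_force: [-0.0, 0.2, -0.6]
finger_gap: 38.4
finger_force: 30.0
38.351200255860576 [ 13.31862762 247.76302775  -1.31341213]
blank (((455.4742736816406, 143.62686157226562), (59.99677276611328, 60.093563079833984), 85.24907684326172), 6943, np.float64(163.79110533054978))
219 350 216 331
[[-29.  -28.2 -51.7]
 [-27.9 -23.3 -50.1]
 [  9.6  -0.2 -45.1]
 [ 29.8  23.7 -42.2]
 [ 30.1  28.7 -40.9]]
```

Blank is held upright and centred in the pads. Over the nest.

```bash
python3 -m crank '[[30,1,20,0,0,0,0],[30,3,55,0,0,0,0],[30,5,95,0,0,0,-0.018],[30,7,135,0,0,0,-0.018],[30,10,175,0,0,0,-0.018],[30,12,210,0,0,0,-0.018],[30,13,235,0,0,0,-0.018],[30,13,247.7,0,0,0,-0.018],[30,13,247.7,0,0,0,-0.018],[30,13,247.7,0,0,0,-0.018]]' 30
python3 -m crank '[[30,0,0,0,0,0,0],[30,0,0,0,0,0,0]]'
python3 - <<'E'
from h import *
S=[manip.read_state()]; print(move_to([448.2,-104.1,60]))
c=optics.calibration('top');p,d=optics.camera('top');P=cloud(c,d);cv2.imwrite('pics/t6.png',p[...,::-1])
s=manip.read_state();c=optics.calibration('wrist');p,d=optics.camera('wrist');P=cloud(c,d);np.savez('pics/w6.npz',p=p,d=d,R=c['R'],t=c['t'],K=c['camera_matrix'])
R=Ro.from_euler('xyz',s['eef_rot']);print(s['eef_pos'],s['eef_rot'])
n=np.array([448.5,-104.1]);ps=-.062
q=(P[...,:2]-n)@np.array([[np.cos(ps),-np.sin(ps)],[np.sin(ps),np.cos(ps)]])
m=(abs(P[...,2]-8)<3)&(abs(q[...,0])<90)&(abs(q[...,1])<28);print('plate',m.sum(),np.percentile(q[m],[0.5,99.5],axis=0).round(1))
m=(abs(P[...,2]-68)<4)&(abs(q[...,0])<70)&(abs(q[...,1])<28);print('jaws',m.sum(),np.percentile(q[m],[0.5,99.5],axis=0).round(1))
m=(abs(P[...,2]-165)<6)&(abs(q[...,0])<70)&(abs(q[...,1])<40);print('blank',m.sum(),np.percentile(q[m],[0.5,99.5],axis=0).round(1))
E
```

```text
clock: 13.2
eef_pos: [448.5, -103.1, 119.1]
eef_rot: [-3.141, 0.001, -0.062]
wrist_force: [1.0, -0.6, -0.8]
finger_gap: 38.0
finger_force: 30.0
clock: 13.4
eef_pos: [448.8, -103.0, 119.5]
eef_rot: [-3.142, 0.0, -0.061]
wrist_force: [0.3, 0.1, -1.2]
finger_gap: 37.9
finger_force: 30.0
[-0.49344233  1.14128003 59.51222975]
[ 448.77696732 -103.15145495  119.5607934 ] [-3.14155371e+00 -4.01632047e-05 -6.10813623e-02]
plate 2039 [[ 11.9 -24.8]
 [ 69.3  24.7]]
jaws 823 [[ 34.1 -14.5]
 [ 50.1  14.8]]
blank 6991 [[-28.8 -27.9]
 [ 30.3  30.8]]
```

```bash
python3 -m crank '[[30,-0.5,1,10,0,0,0],[30,-0.5,1,30,0,0,0],[30,-0.5,1,50,0,0,0],[30,-0.5,1,66,0,0,0],[30,-0.5,1,78,0,0,0],[30,-0.5,1,86,0,0,0],[30,-0.5,1,91,0,0,0],[30,-0.5,1,94,0,0,0],[30,-0.5,1,95,0,0,0],[30,-0.5,1,95,0,0,0]]' 30
python3 -m crank '[[30,0,0,0.7,0,0,0],[30,0,0,0.7,0,0,0],[30,0,0,1.2,0,0,0],[30,0,0,1.2,0,0,0]]'
```

```text
clock: 14.5
eef_pos: [448.3, -104.9, 24.8]
eef_rot: [3.141, -0.001, -0.062]
wrist_force: [0.4, -0.0, -0.1]
finger_gap: 38.0
finger_force: 30.0
clock: 14.9
eef_pos: [448.1, -104.9, 23.4]
eef_rot: [3.142, -0.0, -0.062]
wrist_force: [0.3, -0.8, -0.3]
finger_gap: 37.7
finger_force: 30.0
```

```bash
python3 -m crank '[[30,0,-0.7,0.5,0,0,0],[30,0,-0.7,0.5,0,0,0]]'; python3 -m crank '[[30,0,0,0.5,0,0,0],[30,0,0,0.5,0,0,0]]'
```

```text
clock: 15.1
eef_pos: [448.1, -104.1, 22.8]
eef_rot: [-3.142, 0.0, -0.062]
wrist_force: [-0.1, 0.3, -1.3]
finger_gap: 37.6
finger_force: 30.0
clock: 15.3
eef_pos: [448.2, -104.1, 22.6]
eef_rot: [-3.142, -0.0, -0.062]
wrist_force: [-2.5, 0.7, 4.7]
finger_gap: 37.6
finger_force: 30.0
```

Seated with contact at the expected height. I'll release with a partial opening, since the cork block is close, and lift.

```bash
python3 -m crank '[[45,0,0,-0.3,0,0,0],[55,0,0,-0.3,0,0,0],[65,0,0,-0.3,0,0,0],[65,0,0,-0.3,0,0,0],[65,0,0,-10,0,0,0],[65,0,0,-30,0,0,0],[65,0,0,-60,0,0,0],[65,0,0,-100,0,0,0],[65,0,0,-145,0,0,0],[65,0,0,-190,0,0,0]]' 30
python3 -m crank '[[65,-10,20,-10,0,0,0],[65,-30,50,-25,0,0,0],[65,-30,50,-25,0,0,0],[65,-30,50,-25,0,0,0],[65,-30,50,-25,0,0,0]]'
cat > look.py <<'E'
from h import *
import sys
s=manip.read_state();c=optics.calibration('wrist');p,d=optics.camera('wrist');P=cloud(c,d);np.savez(f'pics/{sys.argv[1]}.npz',p=p,d=d,R=c['R'],t=c['t'],K=c['camera_matrix']);cv2.imwrite(f'pics/{sys.argv[1]}.png',p[...,::-1])
print(np.round(s['eef_pos'],1),np.round(s['eef_rot'],3))
m=(abs(P[...,2]-68)<4)&(abs(P[...,0]-448)<70)&(abs(P[...,1]+104)<35)
hsv=cv2.cvtColor(p,cv2.COLOR_RGB2HSV); b=m&(hsv[...,1]>90)
print('jaws+blank',rect(P,m)); print('blank',rect(P,b))
pl=(abs(P[...,2]-8)<3)&(abs(P[...,0]-448)<90)&(abs(P[...,1]+104)<45)
if pl.sum()>50: print('plate',rect(P,pl))
n=(P[...,2]>85)&(P[...,2]<170)&(P[...,1]<-150)&(P[...,0]>300)
Q=P[n]; 
for lo,hi in((152,168),(118,135),(95,150)):
    k=(Q[:,2]>lo)&(Q[:,2]<hi)
    if k.sum()>20: print(lo,hi,k.sum(),'median',np.median(Q[k],0).round(1),'circ',cv2.minEnclosingCircle(Q[k,:2].astype(np.float32)))
E
python3 look.py w7
```

```text
clock: 16.3
eef_pos: [447.7, -104.0, 214.9]
eef_rot: [3.141, -0.0, -0.062]
wrist_force: [0.6, -0.3, 1.3]
finger_gap: 61.2
finger_force: 0.0
clock: 16.8
eef_pos: [415.2, -151.6, 237.1]
eef_rot: [-3.141, 0.0, -0.062]
wrist_force: [0.6, 0.1, -0.0]
finger_gap: 61.0
finger_force: 0.0
[ 415.2 -151.6  237.1] [-3.141  0.    -0.062]
jaws+blank (((449.0760192871094, -103.97268676757812), (37.75343322753906, 99.35111236572266), 85.94840240478516), 2419, np.float64(67.51198596198508))
blank (((448.2638244628906, -103.9151611328125), (37.75343322753906, 59.35429382324219), 85.94840240478516), 1701, np.float64(67.49078789054668))
plate (((448.6187744140625, -104.50659942626953), (50.2435417175293, 139.89512634277344), 86.80401611328125), 1276, np.float64(7.640802895316235))
152 168 767 median [ 529.6 -328.4  159.5] circ ((529.9658203125, -330.38427734375), 11.118904113769531)
118 135 858 median [ 483.  -339.8  122.1] circ ((504.26361083984375, -339.0204162597656), 38.03660202026367)
95 150 5163 median [ 526.1 -325.2  110.4] circ ((534.63623046875, -327.496826171875), 70.01488494873047)
```

View pics/w7.png

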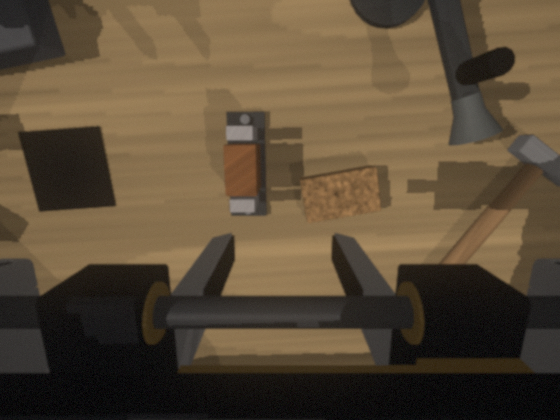

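Blank is seated between the jaws, centred at (448.3,-103.9) with its top at 67.5, which matches a full seat. The handle top is at (490,65) px, world (530,-330). I'll move to see the post bolt and align for the handle.

```bash
python3 -m crank '[[70,30,15,-6,0,0,-0.1],[70,65,40,-12,0,0,-0.2],[70,95,65,-18,0,0,-0.3],[70,115,85,-23,0,0,-0.39],[70,121,90,-23,0,0,-0.39],[70,121,90,-23,0,0,-0.39],[70,121,90,-23,0,0,-0.39],[70,121,90,-23,0,0,-0.39]]'
python3 look.py w8 | head -1
python3 - <<'E'
from h import *
z=np.load('pics/w8.npz');c=dict(R=z['R'],t=z['t'],camera_matrix=z['K']);P=cloud(c,z['d'])
for nm,lo,hi,x0,y0,r in(('handle',153,168,530,-330,25),('bolt',118,135,649,-289,30),('post',95,117,649,-289,30),('foot',3,30,649,-289,60)):
    m=(P[...,2]>lo)&(P[...,2]<hi)&(np.hypot(P[...,0]-x0,P[...,1]-y0)<r)
    if m.sum()>10:
        v,u=np.nonzero(m);print(nm,m.sum(),cv2.minEnclosingCircle(P[m][:,:2].astype(np.float32)),np.median(P[m],0).round(1),(u.min(),u.max(),v.min(),v.max()))
E
```

```text
clock: 17.65
eef_pos: [529.9, -248.6, 260.5]
eef_rot: [-3.142, -0.0, 0.328]
wrist_force: [-0.4, -0.6, 0.2]
finger_gap: 65.7
finger_force: 0.0
[ 529.9 -248.6  260.5] [-3.142 -0.     0.328]
handle 324 ((530.5075073242188, -330.6481628417969), 10.916501998901367) [ 532.3 -330.1  159.6] (np.int64(350), np.int64(373), np.int64(223), np.int64(244))
bolt 455 ((649.1813354492188, -289.71142578125), 20.201904296875) [ 653.5 -291.6  125.7] (np.int64(344), np.int64(378), np.int64(88), np.int64(120))
post 1613 ((648.2802734375, -291.5746154785156), 28.942691802978516) [ 647.3 -290.7  115.3] (np.int64(336), np.int64(385), np.int64(76), np.int64(134))
foot 1859 ((653.9737548828125, -292.29510498046875), 47.99582290649414) [ 644.2 -269.8   14.2] (np.int64(307), np.int64(375), np.int64(72), np.int64(145))
```

View pics/w8.png

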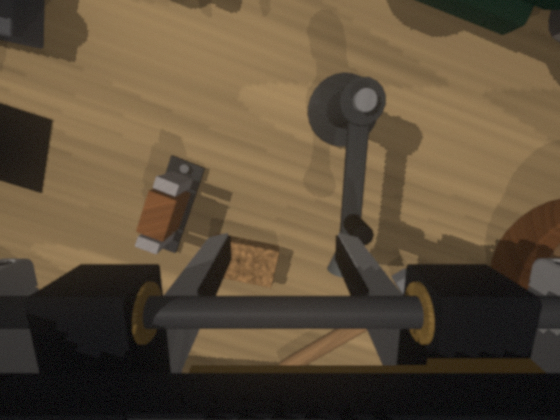

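The foot circle (radius 48.0) is centred at (654,-292.3) and the bolt, px (366,100), is at about (653.6,-291.7). The handle axis is (530.5,-330.6), so radius 129 is consistent. The required bearing to the blank is about 137.5° and the arm is now at 197.4°, so it needs a swing of about -1.045 rad.

```bash
python3 - <<'E'
from h import *
print(move_to([530.5,-330.6,120]))
E
```

```text
[-25.86856727  77.61008076 140.66088987]
```

```bash
python3 -m crank '[[70,-10,25,10,0,0,0.024],[70,-22,60,20,0,0,0.024],[70,-26,77.6,30,0,0,0.024],[70,-26,77.6,50,0,0,0.024],[70,-26,77.6,80,0,0,0.024],[70,-26,77.6,110,0,0,0.024],[70,-26,77.6,130,0,0,0.024],[70,-26,77.6,139,0,0,0.024],[70,-26,77.6,141,0,0,0.024],[70,-26,77.6,141,0,0,0.024]]' 15
python3 -m crank '[[50,0,0,0,0,0,0],[40,0,0,0,0,0,0],[30,0,0,0,0,0,0],[20,0,0,0,0,0,0],[15,0,0,0,0,0,0],[10,0,0,0,0,0,0],[10,0,0,0,0,0,0],[10,0,0,0,0,0,0]]' 15
python3 - <<'E'
from h import *
s=manip.read_state(); R=Ro.from_euler('xyz',s['eef_rot']);p=np.array(s['eef_pos']);piv=np.array([653.8,-292,p[2]])
print(p,s['finger_gap'],s['eef_rot'][2])
r=p-piv; print(np.hypot(*r[:2]),np.degrees(np.arctan2(r[1],r[0])))
th=np.arctan2(448.5+0-piv[0],0) if 0 else None
tgt=np.arctan2(-104-piv[1],448.4-piv[0]); cur=np.arctan2(r[1],r[0])%(2*np.pi); D=tgt-cur; print('swing',D)
for k in range(1,15):
    a=D*k/14; q=piv+Ro.from_rotvec([0,0,a]).apply(r); print(k,np.round(R.inv().apply(q-p),1),round(-a,3))
E
```

```text
clock: 18.7
eef_pos: [530.9, -331.4, 120.3]
eef_rot: [3.141, -0.001, 0.304]
wrist_force: [0.4, -0.0, 0.2]
finger_gap: 65.9
finger_force: 0.0
clock: 19.5
eef_pos: [530.7, -331.4, 119.4]
eef_rot: [-3.142, -0.0, 0.304]
wrist_force: [0.6, -0.3, 0.4]
finger_gap: 22.1
finger_force: 15.0
[ 530.65528632 -331.38265236  119.3958289 ] 22.052675495863618 0.3037896156610005
129.28887738032589 -162.26531304113433
swing -1.050725859143622
1 [ 0.3 -9.7  0. ] 0.075
2 [  1.3 -19.3   0. ] 0.15
3 [  3.1 -28.9   0. ] 0.225
4 [  5.6 -38.3   0. ] 0.3
5 [  8.7 -47.4   0. ] 0.375
6 [ 12.6 -56.3   0. ] 0.45
7 [ 17.1 -64.9   0. ] 0.525
8 [ 22.2 -73.2   0. ] 0.6
9 [ 27.9 -81.    0. ] 0.675
10 [ 34.2 -88.4   0. ] 0.751
11 [ 41.1 -95.3   0. ] 0.826
12 [  48.4 -101.6    0. ] 0.901
13 [  56.2 -107.4    0. ] 0.976
14 [  64.4 -112.6    0. ] 1.051
```

```bash
python3 -m crank '[[10,0.3,-9.7,0,0,0,0.075],[10,1.3,-19.3,0,0,0,0.15],[10,3.1,-28.9,0,0,0,0.225],[10,5.6,-38.3,0,0,0,0.3],[10,8.7,-47.4,0,0,0,0.375],[10,12.6,-56.3,0,0,0,0.45],[10,17.1,-64.9,0,0,0,0.525],[10,22.2,-73.2,0,0,0,0.6],[10,27.9,-81,0,0,0,0.675],[10,27.9,-81,0,0,0,0.675]]' 15
cat > arc.py <<'E'
from h import *
s=manip.read_state(); R=Ro.from_euler('xyz',s['eef_rot']);p=np.array(s['eef_pos']);piv=np.array([653.8,-292,p[2]])
r=p-piv; print(s['finger_gap'],s['wrist_force'].round(1) if hasattr(s['wrist_force'],'round') else s['wrist_force'],np.hypot(*r[:2]),np.degrees(np.arctan2(r[1],r[0])))
tgt=np.arctan2(-104-piv[1],448.4-piv[0]); D=tgt-np.arctan2(r[1],r[0])%(2*np.pi); print('swing',D)
r=r*129.8/np.hypot(*r[:2])
for k in range(1,7):
    a=D*k/6; q=piv+Ro.from_rotvec([0,0,a]).apply(r); print(k,np.round(R.inv().apply(q-p),1),round(-a,3))
E
python3 arc.py
```

```text
clock: 20.5
eef_pos: [533.7, -245.0, 119.4]
eef_rot: [-3.141, -0.001, -0.371]
wrist_force: [3.9, -0.8, -2.6]
finger_gap: 21.9
finger_force: 15.0
21.87975736061944 [ 3.9 -0.8 -2.6] 128.99486391090556 158.65386230029677
swing -0.3686367944570059
1 [-0.6 -8.   0. ] 0.061
2 [  0.2 -15.9   0. ] 0.123
3 [  1.4 -23.8   0. ] 0.184
4 [  3.1 -31.6   0. ] 0.246
5 [  5.3 -39.2   0. ] 0.307
6 [  8.  -46.8   0. ] 0.369
```

```bash
python3 -m crank '[[10,0,-8,0,0,0,0.061],[10,0.7,-15.9,0,0,0,0.123],[10,1.9,-23.7,0,0,0,0.184],[10,3.6,-31.4,0,0,0,0.246],[10,5.7,-39,0,0,0,0.307],[10,8.3,-46.5,0,0,0,0.369],[10,8.3,-46.5,0,0,0,0.369],[10,8.3,-46.5,0,0,0,0.369]]' 15
python3 arc.py | head -2
```

```text
clock: 21.3
eef_pos: [557.8, -205.8, 119.4]
eef_rot: [-3.141, -0.001, -0.737]
wrist_force: [5.7, -0.9, -2.4]
finger_gap: 21.6
finger_force: 15.0
21.586974071432834 [ 5.7 -0.9 -2.4] 128.995825037742 138.06578490228065
swing -0.009307057206197733
```

```bash
python3 -m crank '[[10,0,-1.2,0,0,0,0.009],[10,0,-1.2,0,0,0,0.009],[10,0,-1.2,0,0,0,0.009]]' 15
python3 -m crank '[[25,0,0,0,0,0,0],[40,0,0,0,0,0,0],[60,0,0,0,0,0,0],[60,0,0,0,0,0,0],[60,0,0,-30,0,0,0],[60,0,0,-70,0,0,0],[60,0,0,-110,0,0,0],[60,-20,0,-140,0,0,0],[60,-50,0,-150,0,0,0],[60,-50,0,-150,0,0,0]]'
python3 -m crank '[[60,0,0,0,0,0,0],[60,0,0,0,0,0,0]]'
python3 look.py w9
cat > noz.py <<'E'
from h import *
import sys
z=np.load(f'pics/{sys.argv[1]}.npz');c=dict(R=z['R'],t=z['t'],camera_matrix=z['K']);P=cloud(c,z['d'])
for nm,lo,hi,x0,y0,r in(('handle',153,168,558,-205,30),('bolt',120,135,654,-292,17),('foot',3,30,654,-292,60),('mouth',75,135,512,-165,45)):
    m=(P[...,2]>lo)&(P[...,2]<hi)&(np.hypot(P[...,0]-x0,P[...,1]-y0)<r)
    if m.sum()>10:
        v,u=np.nonzero(m);print(nm,m.sum(),np.round(cv2.minEnclosingCircle(P[m][:,:2].astype(np.float32))[0],1),np.median(P[m],0).round(1),(u.min(),u.max(),v.min(),v.max()))
        if nm=='handle': h=np.array(cv2.minEnclosingCircle(P[m][:,:2].astype(np.float32))[0])
# arm ridge: centre of arm in slices along pointing line
piv=np.array([653.8,-292.]); d=np.array([448.4,-104])-piv; d/=np.hypot(*d); n=np.array([-d[1],d[0]])
print('handle bearing',np.degrees(np.arctan2(*(h-piv)[::-1])),'target',np.degrees(np.arctan2(d[1],d[0])), 'dist',np.hypot(*(h-piv)))
Q=P[...,:2]-piv; s=Q@d; w=Q@n
for a in range(30,196,15):
    m=(abs(s-a)<4)&(abs(w)<32)&(P[...,2]>76)&(P[...,2]<140)
    if m.sum()>10: print(a,m.sum(),np.percentile(w[m],[1,99]).round(1),P[m][:,2].max().round())
E
python3 noz.py w9
```

```text
clock: 21.6
eef_pos: [558.4, -205.2, 119.4]
eef_rot: [3.141, -0.001, -0.748]
wrist_force: [4.3, -3.4, -1.8]
finger_gap: 21.8
finger_force: 15.0
clock: 22.6
eef_pos: [521.0, -169.2, 271.9]
eef_rot: [-3.14, -0.003, -0.748]
wrist_force: [0.3, -0.4, 0.5]
finger_gap: 56.5
finger_force: 0.0
clock: 22.8
eef_pos: [522.0, -170.8, 268.6]
eef_rot: [3.141, 0.001, -0.749]
wrist_force: [0.7, -0.6, -0.9]
finger_gap: 55.9
finger_force: 0.0
[ 522.  -170.8  268.6] [ 3.141e+00  1.000e-03 -7.490e-01]
jaws+blank (((449.058837890625, -104.3565673828125), (38.55363845825195, 100.21026611328125), 85.59864807128906), 1662, np.float64(67.42836595349766))
blank (((448.65936279296875, -104.29679870605469), (38.64019012451172, 59.716678619384766), 85.87737274169922), 1148, np.float64(67.45088320743953))
plate (((448.6754150390625, -105.00269317626953), (50.116580963134766, 140.2559356689453), 86.79200744628906), 843, np.float64(7.519797397420771))
152 168 403 median [ 558.3 -205.2  159.4] circ ((558.1140747070312, -205.0060577392578), 10.809906959533691)
118 135 900 median [ 646.6 -284.8  124.7] circ ((586.45989
[... 274 characters left out ...]
t 508 [ 654.3 -292.5] [ 653.7 -292.   125.6] (np.int64(270), np.int64(292), np.int64(3), np.int64(30))
foot 1989 [ 654.1 -292.7] [ 644.5 -282.7   14.1] (np.int64(246), np.int64(317), np.int64(20), np.int64(87))
mouth 1216 [ 525.4 -175.4] [ 527.2 -177.6  114.9] (np.int64(264), np.int64(303), np.int64(169), np.int64(211))
handle bearing 137.72410223692464 target 137.5325298046787 dist 129.3203088816174
30 173 [-9.8 10.9] 112.0
45 173 [-10.1  10.9] 112.0
60 168 [-10.4  10.9] 112.0
75 167 [-10.6  10.9] 111.0
90 160 [-9.7 10.8] 112.0
105 157 [-10.   10.8] 112.0
120 89 [-10.2  10.8] 132.0
150 167 [-11.9  13.2] 116.0
165 179 [-13.2  14.7] 118.0
180 262 [-18.7  20.3] 123.0
195 18 [-21.2  18.8] 126.0
```

Nozzle arm centreline lies within about 0.5 mm of the pivot–blank line (137.72° against 137.53°) and is released; the blank is unmoved. Next the jog button.

```bash
python3 - <<'E'
from h import *
print(move_to([610,145,255]))
E
```

```text
[-150.71401816 -291.17264805   13.49886578]
```

```bash
python3 -m crank '[[60,-12,-24,0,0,0,-0.1],[60,-30,-60,2,0,0,-0.2],[40,-50,-97,5,0,0,-0.3],[20,-70,-137,8,0,0,-0.4],[0,-90,-177,10,0,0,-0.5],[0,-110,-217,13,0,0,-0.6],[0,-130,-255,13,0,0,-0.65],[0,-145,-282,13,0,0,-0.65],[0,-150.7,-291,13,0,0,-0.65],[0,-150.7,-291,13,0,0,-0.65]]' 15
python3 -m crank '[[0,0,0,0,0,0,0],[0,0,0,0,0,0,0],[0,0,0,0,0,0,0]]'
python3 - <<'E'
from h import *
s=manip.read_state();c=optics.calibration('wrist');p,d=optics.camera('wrist');P=cloud(c,d);cv2.imwrite('pics/w10.png',p[...,::-1])
print(np.round(s['eef_pos'],1),s['eef_rot'][2])
m=(abs(P[...,2]-50)<3)&(abs(P[...,0]-635)<70)&(abs(P[...,1]-180)<90); print('box',rect(P,m))
k=(np.hypot(P[...,0]-638,P[...,1]-151)<40)&(P[...,2]>53)
print(np.histogram(P[k][:,2],bins=range(52,100,3)))
zt=np.percentile(P[k][:,2],97)
for lo,hi in((60,75),(zt-4,zt+3)):
    b=k&(P[...,2]>lo)&(P[...,2]<hi); v,u=np.nonzero(b); print(lo,b.sum(),cv2.minEnclosingCircle(P[b][:,:2].astype(np.float32)),np.median(P[b],0).round(1),u.mean(),v.mean())
E
```

```text
clock: 23.85
eef_pos: [609.8, 145.9, 255.2]
eef_rot: [3.141, 0.002, -0.098]
wrist_force: [-0.2, -0.6, -0.1]
finger_gap: 0.5
finger_force: 0.0
clock: 24.15
eef_pos: [609.7, 144.1, 256.6]
eef_rot: [-3.142, -0.0, -0.101]
wrist_force: [-0.6, -0.3, 0.2]
finger_gap: 0.3
finger_force: 0.0
[609.7 144.1 256.6] -0.1006594012937354
box (((635.9955444335938, 180.27493286132812), (89.39922332763672, 129.28353881835938), 6.765350341796875), 5253, np.float64(49.52383398355177))
(array([  0,   0,   0,   0,   0,   0,   3,   2, 144, 471,   2,  30, 392,
        19,   0]), array([52, 55, 58, 61, 64, 67, 70, 73, 76, 79, 82, 85, 88, 91, 94, 97]))
60 4 ((652.2152099609375, 141.6204833984375), 15.183414459228516) [657.9 139.3  72.8] 281.75 156.0
390.1817170340734 10057 ((633.5, 151.45008850097656), 39.71989440917969) [633.1 151.  392.6] 231.56706771403003 398.9688773988267
```

View pics/w10.png

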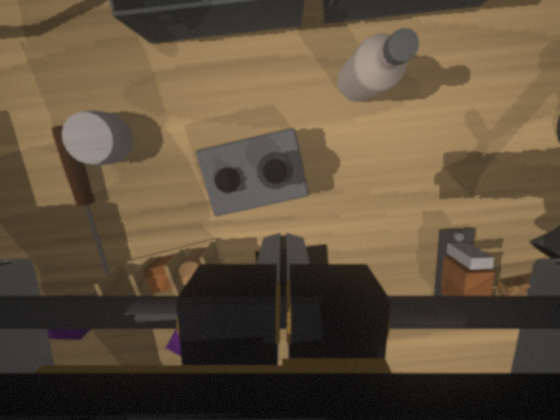

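Jog button is at (275,171) px with a collar; the rotary switch is at (228,180). The button top is at z≈89.5.

```bash
python3 - <<'E'
from h import *
c=optics.calibration('wrist');p,d=optics.camera('wrist');P=cloud(c,d)
b=(np.hypot(P[...,0]-638,P[...,1]-151)<40)&(P[...,2]>85.5)&(P[...,2]<96)
q=cv2.minEnclosingCircle(P[b][:,:2].astype(np.float32));print(b.sum(),q,np.median(P[b],0))
print(move_to([q[0][0],q[0][1],96]))
E
```

```text
446 ((639.4251708984375, 150.80691528320312), 13.758321762084961) [639.89376914 150.83212155  89.49535695]
[ 28.85600237  -9.27492792 160.61072734]
```

```bash
python3 -m crank '[[0,12,-4,20,0,0,0],[0,25,-8,50,0,0,0],[0,28.8,-9.3,85,0,0,0],[0,28.8,-9.3,115,0,0,0],[0,28.8,-9.3,138,0,0,0],[0,28.8,-9.3,152,0,0,0],[0,28.8,-9.3,158,0,0,0],[0,28.8,-9.3,160.5,0,0,0],[0,28.8,-9.3,160.5,0,0,0],[0,28.8,-9.3,160.5,0,0,0]]' 15
```

```text
clock: 25.25
eef_pos: [639.7, 151.7, 97.0]
eef_rot: [-3.141, -0.002, -0.099]
wrist_force: [-0.2, 0.5, 1.1]
finger_gap: 0.8
finger_force: 0.0
```

```bash
python3 -m crank '[[0,0,-0.8,4,0,0,0],[0,0,-0.8,7,0,0,0],[0,0,-0.8,9,0,0,0],[0,0,-0.8,11,0,0,0],[0,0,-0.8,12.5,0,0,0],[0,0,-0.8,12.5,0,0,0]]' 15; python3 -m crank '[[0,0,0,1,0,0,0],[0,0,0,1,0,0,0]]'
```

```text
clock: 25.85
eef_pos: [639.6, 152.6, 84.3]
eef_rot: [-3.141, -0.001, -0.099]
wrist_force: [-2.1, 1.2, 8.8]
finger_gap: 0.1
finger_force: 4.2
clock: 26.05
eef_pos: [639.7, 152.6, 84.1]
eef_rot: [-3.141, -0.001, -0.099]
wrist_force: [-5.2, -0.2, 15.5]
finger_gap: 0.1
finger_force: 7.6
```

Bottomed out: 15 N against about 5 N of spring. Hold for 2.8 s.

```bash
R='hold'; python3 -m crank '[[0,0,0,0,0,0,0],[0,0,0,0,0,0,0],[0,0,0,0,0,0,0],[0,0,0,0,0,0,0],[0,0,0,0,0,0,0],[0,0,0,0,0,0,0],[0,0,0,0,0,0,0],[0,0,0,0,0,0,0],[0,0,0,0,0,0,0],[0,0,0,0,0,0,0]]'
python3 -m crank '[[0,0,0,0,0,0,0],[0,0,0,0,0,0,0],[0,0,0,0,0,0,0],[0,0,0,0,0,0,0],[0,0,0,0,0,0,0],[0,0,0,0,0,0,0],[0,0,0,0,0,0,0],[0,0,0,0,0,0,0],[0,0,0,0,0,0,0],[0,0,0,0,0,0,0]]'
python3 -m crank '[[0,0,0,0,0,0,0],[0,0,0,0,0,0,0],[0,0,0,0,0,0,0],[0,0,0,0,0,0,0],[0,0,0,0,0,0,0],[0,0,0,0,0,0,0],[0,0,0,0,0,0,0],[0,0,0,0,0,0,0]]'
```

```text
clock: 27.05
eef_pos: [639.7, 152.6, 84.1]
eef_rot: [-3.141, -0.002, -0.099]
wrist_force: [-5.4, -0.9, 16.3]
finger_gap: 0.7
finger_force: 7.7
clock: 28.05
eef_pos: [639.7, 152.6, 84.1]
eef_rot: [-3.141, -0.002, -0.099]
wrist_force: [-4.4, -0.7, 14.6]
finger_gap: 0.3
finger_force: 7.7
clock: 28.85
eef_pos: [639.7, 152.6, 84.1]
eef_rot: [-3.141, -0.002, -0.099]
wrist_force: [-5.7, 0.1, 15.1]
finger_gap: 0.3
finger_force: 7.7
```

```bash
python3 -m crank '[[0,0,0,-5,0,0,0],[0,0,0,-15,0,0,0],[0,0,0,-40,0,0,0],[0,0,0,-80,0,0,0],[0,-20,0,-120,0,0,0],[0,-40,0,-160,0,0,0],[0,-60,20,-180,0,0,0],[0,-80,50,-180,0,0,0],[0,-90,80,-180,0,0,0],[0,-90,80,-180,0,0,0]]'
python3 -m crank '[[0,0,0,0,0,0,0],[0,0,0,0,0,0,0]]'
python3 - <<'E'
from h import *
c=optics.calibration('wrist');p,d=optics.camera('wrist');P=cloud(c,d)
b=(np.hypot(P[...,0]-639.5,P[...,1]-151)<14)&(P[...,2]>70)&(P[...,2]<96);print('jog top',np.percentile(P[b][:,2],[50,90]))
m=(abs(P[...,2]-68)<4)&(abs(P[...,0]-448)<70)&(abs(P[...,1]+104)<35);hsv=cv2.cvtColor(p,cv2.COLOR_RGB2HSV)
if m.sum()>20: print(rect(P,m),rect(P,m&(hsv[...,1]>90)))
p,_=optics.camera('top');cv2.imwrite('pics/t11.png',p[...,::-1])
E
```

```text
clock: 29.85
eef_pos: [540.7, 79.4, 263.2]
eef_rot: [3.141, -0.0, -0.101]
wrist_force: [-0.3, 0.3, -0.7]
finger_gap: 0.6
finger_force: 0.0
clock: 30.05
eef_pos: [542.1, 82.3, 262.2]
eef_rot: [3.142, 0.0, -0.099]
wrist_force: [-0.3, 0.1, -0.5]
finger_gap: 0.6
finger_force: 0.0
jog top [89.24575174 90.32467052]
(((448.7330017089844, -103.39482879638672), (38.13668441772461, 100.87500762939453), 86.02568817138672), 1850, np.float64(67.92642894552378)) (((448.6254577636719, -103.38735961914062), (38.13668441772461, 60.578880310058594), 86.02568817138672), 1270, np.float64(67.95310301198981))
```

View pics/t11.png

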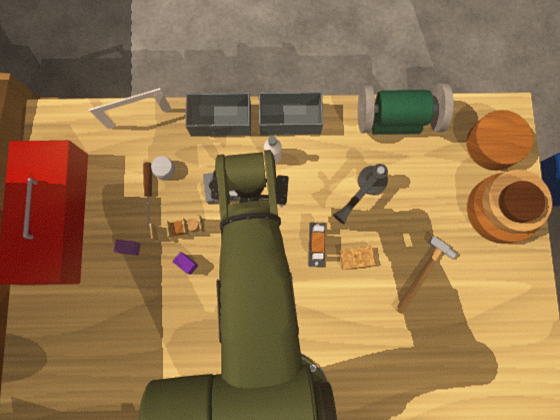

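The top view shows the blank in the nest at (318,243) and the nozzle, tip at (342,216), pointing at it. The button is back up at 89.5 mm, and the bystanders are in place. Handing in.

```bash
python3 -c "
from cell import manip
print(manip.sign_off())"
```

```text
the job is handed in; nothing more can be done
None
```

I handed the job in at about 30 s: the blank stands centred and fully down in the fixture after its regrip on the mat, the nozzle points at its middle within about 0.2°, and the jog button was held fully down for about 2.8 s and released; no judging result came back.

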